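# Pulse the spice grinder and lift its cup off

## Task

Give the spice grinder a last burst: twist its sprung pulse switch clockwise all the way to the stop, hold it there for a moment, and let go so that it springs back to off. Then take the cup that sits on the grinder by the grip on top of its lid, lift it straight up off the drive, and finish while still holding it upright and still in the air, about 10 cm above its seat, so that I can take it from you. Leave the spare cup and everything else on the counter where it stands.

Things in the scene. Friction and masses are not known exactly. Their poses are not given: they have to be found in the camera images.
- grinder: Belt-driven spice grinder, fixed to the counter: a flat brushed-metal housing 262 x 150 mm, its flat top 90 mm above the counter. Its origin lies on the counter under the axis of the cup; the housing reaches from 184 mm to the -x side (the end with the controls) to 78 mm to the +x side of it, and 75 mm to either side in y. z is up.
- seat (a point): Centre of the cup's seat on the grinder's flat top, 90 mm above the counter. Round it stands a black socket ring, 10 mm high and 88 mm wide inside; in its middle a steel drive dog 20 mm wide and 13 mm high, which reaches up inside the cup's collar. Nothing but its weight holds the cup in the seat.
- pulse_grip (a point): Point on the vertical axis of the pulse switch at the height to grip it: 37 mm above the grinder's flat top and 130 mm to the -x side of the seat. The switch is a black knob: a bar grip 42 mm long, 14 mm wide, on a round skirt 44 mm across whose top is 25 mm below this point; the bar's top is 8 mm above this point. This frame turns with the switch: x runs along the bar, z is up; at off its axes agree with those of the grinder.
- pulse (a joint): Angle of the pulse switch (rad): 0 is off, where its spring keeps it; it grows clockwise seen from above, up to the stop at 1.05. The spring resists with 0.06 N m at off and 0.19 N m at the stop and turns it back to 0 when let go.
- cup: The grinding cup that sits on the grinder, 132 mm high, about 0.35 to 0.7 kg, balanced about its axis: black hollow collar at the bottom (82 mm across, 22 mm high), steel body 77 mm across, black lid 81 mm across, screwed tight, whose top is 102 mm above the cup's lower edge, and on the lid a round grip boss 44 mm across and 30 mm high. Origin: centre of the cup's lower edge; z is up along its axis. Its lower edge rests on the seat.
- spare_cup: A spare cup of exactly the same shape, standing on the counter beside the grinder; origin at the centre of its lower edge. Leave alone.
- jar_tall: Amber spice jar, 52 mm across, 105 mm high; origin at the centre of its underside. Leave alone.
- jar_low: Clear spice jar with steel lid, 66 mm across, 75 mm high; origin at the centre of its underside. Leave alone.
- bowl: Small steel bowl, 110 mm across, 45 mm high; origin at the centre of its underside. Leave alone.
- mill: Dark wooden pepper mill, 54 mm across, 170 mm high; origin at the centre of its underside. Leave alone.
- brush: Cleaning brush, 170 mm long, lying along its x; origin under its middle. Leave alone.
- scoop: Steel spoon, 160 mm long, lying along its x; origin under its middle. Leave alone.
Mind the look-alikes: they are no part of the job. What is shaped like the cup but blue or pink is not meant.

How it is judged:
By the outcome, as a careful person would: the job done as asked, in the order asked, and still so for the second after the job is handed in, while the arm keeps its last pose, push and grip.
It also fails if it takes over 50 s, if anything falls off the work surface, if the arm or the gripper's body presses on something with over 40 N, if the wrist force passes 120 N, or if a joint passes its speed limit or range.

## Robot

A 7-joint arm with a two-finger parallel gripper is mounted at the origin on the work surface. World frame = base frame: x ahead of the robot, y to its left, z up, the work surface at z = 0. Lengths are in m, angles in rad, forces in N, time in s.
With the tool pointing down it reaches from about 0.425 to 0.875 m from the base axis. Payload 4.7 kg.
Tool frame: the origin (TCP) lies at the very end of the fingers, on their centre line; the grasp point (between the pads) lies 19 mm behind it; z points along the fingers, y is the direction in which the jaws open and shut (so a half turn about z gives the same grasp; the last joint's range is limited). The gripper opens to 87 mm and grips with 3 to 60 N. Pads are 19 mm wide; open, the fingers measure 117 mm over their backs; the gripper's body (75 mm by 190 mm) begins 51 mm behind the grasp point.
Start: joints at [-1.14, 0.321, -0.07, 1.45, 0.023, 1.371, -0.057], TCP at [0.263, 0.594, 0.223] pointing down, gripper open.
Joint ranges: [-2.86, 2.86], [-0.3, 2.09], [-1.38, 1.24], [0.06, 2.45], [-1.56, 4.7], [0.09, 2.05], [-2.69, 2.69]. Speed limits (rad/s): [2.57, 2.57, 3.14, 3.14, 3.14, 3.14, 3.14].

## Interface

Orientations are given as a unit quaternion [w, x, y, z].
In Python, from station import monitor, imaging, arm, nets gives the robot as it stands.
- The arm moves only by the tool step_arm, never from a script. Its argument "series" is a list of rows, each a list of 3 entries, a list of its own where there are three numbers: the shift along the tool's x, y, z in m, then the turn, a rotation vector about the tool's x, y, z in degrees, then the finger opening in m, from 0 to 0.087. In form: [[[dx, dy, dz], [ax, ay, az], jaw], ...]. A call has 1 to 5 rows; each row shifts and turns the pose as measured when the row begins, along the tool's axes as they then stand; what a row does not reach is not made up. A row lasts 1/10 s, in which the tool goes at most 50 mm and 8.59 degrees, less where a joint would pass 70% of its speed; a pose out of reach is approached as far as the arm can. A call is refused whole if a number of a shift passes 0.05 or a number of a turn 8.59, either way. A call with a gripper value outside its range is refused whole. The fingers move at their own pace and stop on an object; the grip force is fixed at half the most. Time passes only in rows, so rows that do not move let the fingers close. It gives the time, the measured TCP pose, the force and the opening at its end, in the units of the state.
- monitor.get_obs(): the state, without advancing time (a new reading comes with each control period).
- imaging.read_camera(name): name is "scene" or "top" or "wrist"; returns (picture, depth): 384x512x3 uint8, red, green, blue; 384x512 float32, m along the optical axis (not along the pixel's ray), 0 where there is no reading.
- imaging.get_calibration(name): a dict with "camera_matrix" (3x3 intrinsics, pixels), "D" ([k1, k2, p1, p2, k3] as OpenCV has them; the pictures are not rectified), "R" (3x3) and "t" (3): a world point X has camera coordinates R X + t; the wrist camera has in their place "T_tool_cam" (4x4, takes a point from camera to tool coordinates, whose origin is the TCP and whose axes are the flange's). Camera axes: x right, y down, z forward; pixel columns grow to the right and rows downward; lengths in m; the calibration is good to about 2 mm. A picture is of the moment at which its call begins: read the wrist's pose just before it. get_calibration takes no time and is no camera call.
- arm.finish_job(): hands the job in, once; it reports no verdict.
Trained networks look in the newest picture that a camera, given by its name, has taken for a name from the list of things; names that differ only in an ending like _2 or _b are one class to them, and where a whole thing is asked for, a point or a joint stands for the part that bears it (a point fixed in the world has none). Each returns a list of dicts, best first, with "p" (0 to 1); they miss things now and then, are a little off and sometimes report something else, mostly with a low value. They report only what shows in the picture. A call takes as long as a camera call. They do not tell look-alikes from the thing itself.
- nets.boxes_of(name, camera): "bbox" ([centre column, centre row, width, height] in pixels, round what is visible of it).
- nets.mark_of(name, camera): "xy" ([column, row] in pixels: a listed point, or the origin of a listed thing).
The state is a dict: "t": time; "joint_pos": joint angles; "dq": joint speeds; "effort": joint torques, N m; "tcp_pos": TCP position; "eef_rot": TCP orientation; "wrist_force": force on the tool from outside, world axes, zero at the start; "moment": the same for the moment, N m; "grip_width": opening from 0.0 (shut) to 1.0 (fully open).
Only numpy, scipy, OpenCV 4.12 (cv2) and the standard library are available. Lean on these libraries where they do the work, as an engineer would, in place of code of your own. Each camera call takes 0.05 s, during which the arm holds its last target.

## Working session

There is one attempt and no reset: what is moved stays moved. The work goes in short steps, Python scripts to look and compute and a tool call to move; the robot and the scene stay as the last step left them, time stands still between calls to the robot, and variables do not carry over. Pictures are saved under pics/ and viewed, and the job is handed in when it is done.

Besides the shell and the picture viewer there is one more tool, called after "Call:" as name(argument=value, ...), one argument or row to a line, values as JSON. step_arm: Moves the arm, as the interface text tells. Its arguments: {"type":"object","properties":{"series":{"type":"array"}},"required":["series"]}

```bash
mkdir -p pics; ls; cat > h.py <<'E'
import sys; sys.path.insert(0,'.')
import numpy as np, cv2
from station import monitor, imaging, arm, nets
def save(n,p): cv2.imwrite('pics/'+n+'.png',cv2.cvtColor(p,cv2.COLOR_RGB2BGR))
E
python3 - <<'E'
from h import *
o=monitor.get_obs(); print(o)
for c in ['scene','top']:
    p,d=imaging.read_camera(c); save(c+'0',p); np.save('pics/'+c+'0.npy',d)
    for n in ['grinder','seat','pulse_grip','cup']:
        print(c,n,nets.boxes_of(n,c) if n!='seat' else '',nets.mark_of(n,c))
E
```

```text
pics
{'t': 0.0, 'joint_pos': array([-1.13988054,  0.3218162 , -0.07008234,  1.45167236,  0.02260774,
        1.37076007, -0.05690623]), 'dq': array([0.00018966, 0.00070058, 0.00105883, 0.00040425, 0.00095345,
       0.00117357, 0.00115351]), 'effort': array([-8.11367518e-04, -4.91282129e+01, -4.04546158e-01, -3.12546766e+01,
       -6.38746982e-02,  4.33170993e-02,  1.83386792e-04]), 'tcp_pos': array([0.26298366, 0.59383361, 0.22146722]), 'eef_rot': array([-1.41821085e-04,  2.06890893e-01,  9.78363575e-01, -9.23684228e-04]), 'wrist_force': array([ 0.09787254, -0.23124619, -0.16542929]), 'moment': array([0.04099772, 0.00147527, 0.01741792]), 'grip_width': 0.9980690875614671}
scene grinder [{'bbox': [213.0, 192.1, 103.7, 95.3], 'p': 0.98}, {'bbox': [266.1, 138.8, 41.3, 33.3], 'p': 0.31}] [{'xy': [226.8, 210.1], 'p': 0.68}]
scene seat  [{'xy': [223.8, 190.7], 'p': 0.65}]
scene pulse_grip [{'bbox': [188.1, 163.2, 17.0, 13.5], 'p': 0.63}] [{'xy': [188.2, 160.5], 'p': 0.7}]
scene cup [{'bbox': [344.8, 166.7, 33.0, 46.5], 'p': 0.93}, {'bbox': [282.3, 270.8, 33.8, 46.3], 'p': 0.91}, {'bbox':
[... 338 characters left out ...]
86.1, 227.2, 91.7, 108.3], 'p': 0.86}] [{'xy': [277.3, 210.0], 'p': 0.71}]
top seat  [{'xy': [275.5, 212.1], 'p': 0.88}]
top pulse_grip [{'bbox': [306.3, 250.2, 17.2, 12.7], 'p': 0.63}, {'bbox': [346.6, 211.7, 24.8, 21.8], 'p': 0.47}] [{'xy': [306.1, 246.5], 'p': 0.55}]
top cup [{'bbox': [197.0, 184.5, 28.2, 31.2], 'p': 0.91}, {'bbox': [308.1, 124.5, 31.5, 34.3], 'p': 0.89}, {'bbox': [150.6, 194.9, 28.9, 29.2], 'p': 0.73}, {'bbox': [261.2, 117.1, 36.5, 34.8], 'p': 0.65}, {'bbox': [281.8, 209.8, 32.2, 33.3], 'p': 0.59}] [{'xy': [278.4, 208.5], 'p': 0.91}, {'xy': [158.2, 196.7], 'p': 0.83}, {'xy': [306.5, 125.7], 'p': 0.73}, {'xy': [257.4, 120.8], 'p': 0.72}, {'xy': [200.1, 185.1], 'p': 0.69}]
```

```bash
python3 - <<'E'
import cv2
for c,b in [('scene',(140,110,390,320)),('top',(130,90,380,300))]:
    i=cv2.imread(f'pics/{c}0.png'); x0,y0,x1,y1=b
    cv2.imwrite(f'pics/{c}0c.png',cv2.resize(i[y0:y1,x0:x1],None,fx=2.8,fy=2.8,interpolation=cv2.INTER_CUBIC))
E
```

```text
(no output)
```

View pics/top0.png

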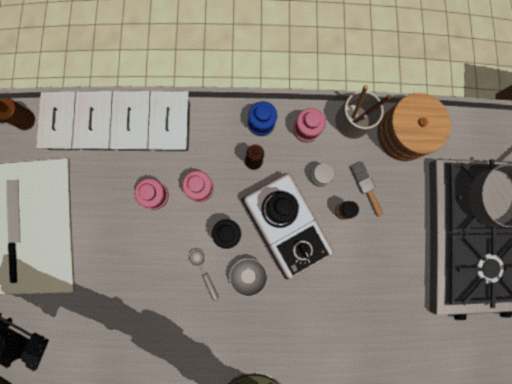

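View pics/scene0c.png

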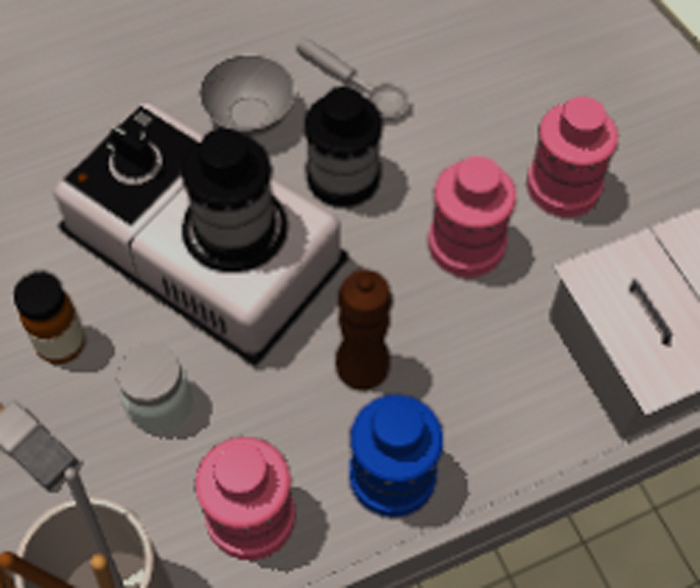

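View pics/top0c.png

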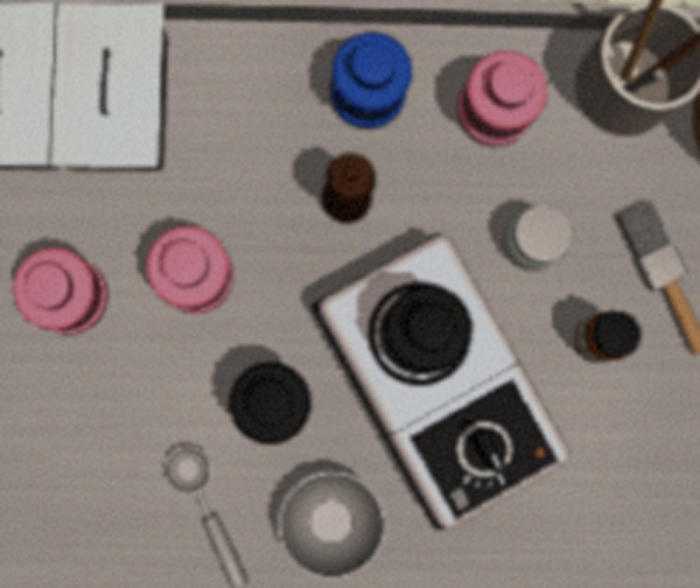

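The top view shows the grinder at about (287,227), with a steel and black cup on it at (281,209) and the switch at (304,250). The spare black cup is at (227,234), and the pink and blue cups are look-alikes. The cup meant is the one in the socket ring on the grinder. Next I measure it from depth.

```bash
cat >> h.py <<'E'
def cloud(d,cal,T=None):
    K=np.array(cal['camera_matrix'],float);D=np.array(cal['D'],float)
    h,w=d.shape;u,v=np.meshgrid(np.arange(w),np.arange(h))
    n=cv2.undistortPoints(np.stack([u,v],-1).reshape(-1,1,2).astype(np.float64),K,D).reshape(h,w,2)
    X=np.dstack([n*d[...,None],d])
    if T is None:
        R=np.array(cal['R']);t=np.array(cal['t']).ravel(); return (X-t)@R
    return X@T[:3,:3].T+T[:3,3]
def proj(P,cal):
    return cv2.projectPoints(np.array(P,float).reshape(-1,1,3),cv2.Rodrigues(np.array(cal['R'],float))[0],np.array(cal['t'],float),np.array(cal['camera_matrix'],float),np.array(cal['D'],float))[0].reshape(-1,2)
E
python3 - <<'E'
from h import *
for c,roi in [('top',(235,165,340,285)),('scene',(150,140,270,245))]:
    cal=imaging.get_calibration(c); d=np.load(f'pics/{c}0.npy'); X=cloud(d,cal)
    x0,y0,x1,y1=roi; P=X[y0:y1,x0:x1].reshape(-1,3); P=P[d[y0:y1,x0:x1].ravel()>0]
    z=P[:,2]; print(c,np.histogram(z,np.arange(-.02,.26,.01)))
    for lo,hi,n in [(.08,.1,'top'),(.2,.235,'boss'),(.185,.2,'lid'),(.122,.145,'knob')]:
        Q=P[(z>lo)&(z<hi)]
        if len(Q)<4: print(n,len(Q));continue
        r=cv2.minAreaRect(Q[:,:2].astype(np.float32)); print(n,len(Q),np.median(Q,0),(Q[:,:2].min(0)+Q[:,:2].max(0))/2,r)
E
```

```text
top (array([   3, 2802, 3383,  290,  232,  117,  152,   49,   44,  376, 1851,
       2060,  257,   45,   10,   84,    7,    2,    0,    2,  127,  409,
          6,   47,  195,    0,    0,    0]), array([-0.02, -0.01,  0.  ,  0.01,  0.02,  0.03,  0.04,  0.05,  0.06,
        0.07,  0.08,  0.09,  0.1 ,  0.11,  0.12,  0.13,  0.14,  0.15,
        0.16,  0.17,  0.18,  0.19,  0.2 ,  0.21,  0.22,  0.23,  0.24,
        0.25,  0.26]))
top 3911 [ 0.53014607 -0.09204054  0.09024238] [ 0.56072372 -0.07548082] ((0.5604808330535889, -0.0752713531255722), (0.3106968402862549, 0.2703551650047302), 0.2085018903017044)
boss 248 [ 0.59362014 -0.05917317  0.22203118] [ 0.59303724 -0.06057766] ((0.5933668613433838, -0.05987409129738808), (0.040592677891254425, 0.04231567308306694), 47.038028717041016)
lid 533 [ 0.5923485  -0.05665997  0.19171761] [ 0.5931994 -0.0608673] ((0.5931920409202576, -0.06092280521988869), (0.07692605257034302, 0.08021210879087448), 0.5120648145675659)
knob 99 [ 0.48228072 -0.124268    0.13444708] [ 0.52950583 -0.08118238] ((0.5304555892944336, -0.07921335846185684), (0.1772656142
[... 500 characters left out ...]
764 -0.09982067  0.08856401] [ 0.58516963 -0.08900098] ((0.5682674646377563, -0.08151912689208984), (0.31366869807243347, 0.2819560766220093), 64.45801544189453)
boss 272 [ 0.60248365 -0.06193516  0.21932775] [ 0.59601992 -0.06110515] ((0.5978493690490723, -0.06070233881473541), (0.04210325703024864, 0.04311361908912659), 28.028345108032227)
lid 419 [ 0.61244586 -0.06720403  0.18974375] [ 0.59820203 -0.06037479] ((0.601045548915863, -0.06116921454668045), (0.0810452327132225, 0.07131322473287582), 75.66803741455078)
knob 427 [ 0.54068434 -0.03389483  0.13104601] [ 0.61378509 -0.01774573] ((0.5882725715637207, -0.05907435715198517), (0.24856173992156982, 0.273351788520813), 65.74394226074219)
```

```bash
cat >> h.py <<'E'
from scipy.spatial.transform import Rotation as Ro
def tgtR(yaw_y,tilt=0):
    "tool down, tool y at world yaw (deg); tilt about tool y"
    a=np.radians(yaw_y); y=np.array([np.cos(a),np.sin(a),0]); z=np.array([0,0,-1.]); x=np.cross(y,z)
    return Ro.from_matrix(np.stack([x,y,z],1))*Ro.from_euler('y',tilt,degrees=True)
def pose():
    o=monitor.get_obs(); q=o['eef_rot']; return o,np.array(o['tcp_pos']),Ro.from_quat([q[1],q[2],q[3],q[0]])
def plan(pt,Rt,step=.045,ang=8.,nmax=5):
    o,p,R=pose(); pt=np.array(pt); dp=pt-p; rv=(R.inv()*Rt).as_rotvec(degrees=True)
    n=max(1,int(np.ceil(max(np.abs(R.inv().apply(dp)).max()/step,np.linalg.norm(dp)/.05,np.linalg.norm(rv)/ang))))
    print('t',round(o['t'],2),'p',p.round(4),'dp',dp.round(4),'rv',rv.round(2),'rows',n,'F',o['wrist_force'].round(1),'M',o['moment'].round(2),'g',round(o['grip_width'],3))
    for i in range(min(n,nmax)):
        print([list(map(float,R.inv().apply(dp/n).round(4))),list(map(float,(rv/n).round(2)))]); R=R*Ro.from_rotvec(rv/n,degrees=True)
E
python3 - <<'E'
from h import *
plan([.5,.23,.34],tgtR(0))
E
```

```text
t 0.8 p [0.2631 0.5944 0.2226] dp [ 0.2369 -0.3644  0.1174] rv [ 1.000e-02 -0.000e+00  6.612e+01] rows 10 F [ 0.4  0.3 -0.9] M [ 0.01 -0.04 -0.  ] g 0.997
[[-0.0364, -0.0237, -0.0117], [0.0, -0.0, 6.61]]
[[-0.0389, -0.0194, -0.0117], [0.0, -0.0, 6.61]]
[[-0.0409, -0.0148, -0.0117], [0.0, -0.0, 6.61]]
[[-0.0423, -0.01, -0.0117], [0.0, -0.0, 6.61]]
[[-0.0432, -0.005, -0.0117], [0.0, -0.0, 6.61]]
```

Call:
step_arm(
  series=[
    [[-0.036, -0.024, -0.015], [0, 0, 6.6], 0.087],
    [[-0.039, -0.019, -0.015], [0, 0, 6.6], 0.087],
    [[-0.041, -0.015, -0.015], [0, 0, 6.6], 0.087],
    [[-0.042, -0.01, -0.015], [0, 0, 6.6], 0.087],
    [[-0.043, -0.005, -0.015], [0, 0, 6.6], 0.087],
  ],
)

```text
t: 1.3
tcp_pos: [0.3765, 0.4117, 0.2954]
eef_rot: [-0.002, 0.479, 0.878, -0.003]
wrist_force: [1.2, 0.6, -0.3]
grip_width: 1.004
```

```bash
python3 - <<'E'
from h import *
plan([.5,.23,.36],tgtR(0))
E
```

```text
t 1.3 p [0.3765 0.4117 0.2954] dp [ 0.1235 -0.1817  0.0646] rv [-4.100e-01  1.000e-02  3.278e+01] rows 5 F [ 1.2  0.6 -0.3] M [-0.05 -0.09 -0.04] g 1.004
[[-0.0439, 0.001, -0.013], [-0.08, 0.0, 6.56]]
[[-0.0435, 0.006, -0.013], [-0.08, 0.0, 6.56]]
[[-0.0425, 0.011, -0.013], [-0.08, 0.0, 6.56]]
[[-0.041, 0.0158, -0.013], [-0.08, 0.0, 6.56]]
[[-0.0389, 0.0204, -0.013], [-0.08, 0.0, 6.56]]
```

Tracking is good.

Call:
step_arm(
  series=[
    [[-0.044, 0.001, -0.013], [0, 0, 6.6], 0.087],
    [[-0.0435, 0.006, -0.013], [0, 0, 6.6], 0.087],
    [[-0.0425, 0.011, -0.013], [0, 0, 6.6], 0.087],
    [[-0.041, 0.016, -0.013], [0, 0, 6.6], 0.087],
    [[-0.039, 0.0205, -0.013], [0, 0, 6.6], 0.087],
  ],
)

```text
t: 1.8
tcp_pos: [0.5021, 0.2204, 0.3647]
eef_rot: [-0.002, 0.717, 0.697, -0.001]
wrist_force: [0.2, 0.3, 0.5]
grip_width: 1.004
```

```bash
python3 - <<'E'
from h import *
plan([.49,-.10,.38],tgtR(-60))
print(imaging.get_calibration('wrist'))
E
```

```text
t 1.8 p [0.5021 0.2204 0.3647] dp [-0.0121 -0.3204  0.0153] rv [-2.400e-01  1.000e-02  5.844e+01] rows 8 F [0.2 0.3 0.5] M [-0.08  0.01 -0.02] g 1.004
[[-0.0401, -0.0004, -0.002], [-0.03, 0.0, 7.3]]
[[-0.0398, 0.0047, -0.002], [-0.03, 0.0, 7.3]]
[[-0.0389, 0.0097, -0.002], [-0.03, 0.0, 7.3]]
[[-0.0373, 0.0146, -0.002], [-0.03, 0.0, 7.3]]
[[-0.0352, 0.0192, -0.002], [-0.03, 0.0, 7.3]]
{'camera_matrix': array([[324.21615951,   0.        , 252.95089878],
       [  0.        , 324.21615951, 191.98795274],
       [  0.        ,   0.        ,   1.        ]]), 'D': array([-0.0798897,  0.       ,  0.       ,  0.       ,  0.       ]), 'T_tool_cam': array([[-7.39317104e-04, -9.53967355e-01, -2.99909551e-01,
         8.30120454e-02],
       [ 9.99999725e-01, -6.89981556e-04, -2.70404926e-04,
         3.38061551e-04],
       [ 5.10254140e-05, -2.99909668e-01,  9.53967603e-01,
        -1.60763117e-01],
       [ 0.00000000e+00,  0.00000000e+00,  0.00000000e+00,
         1.00000000e+00]])}
```

Call:
step_arm(
  series=[
    [[-0.04, 0, -0.002], [0, 0, 7.3], 0.087],
    [[-0.04, 0.005, -0.002], [0, 0, 7.3], 0.087],
    [[-0.039, 0.01, -0.002], [0, 0, 7.3], 0.087],
    [[-0.037, 0.0145, -0.002], [0, 0, 7.3], 0.087],
    [[-0.035, 0.019, -0.002], [0, 0, 7.3], 0.087],
  ],
)

```text
t: 2.3
tcp_pos: [0.4956, 0.0109, 0.3767]
eef_rot: [-0.001, 0.906, 0.424, 0.002]
wrist_force: [0.6, 0.7, -0.1]
grip_width: 1.001
```

```bash
python3 - <<'E'
from h import *
plan([.48,-.12,.36],tgtR(-60))
E
```

```text
t 2.3 p [0.4956 0.0109 0.3767] dp [-0.0156 -0.1309 -0.0167] rv [-0.04 -0.21 20.17] rows 3 F [ 0.6  0.7 -0.1] M [-0.12  0.14 -0.02] g 1.001
[[-0.0369, 0.0239, 0.0054], [-0.01, -0.07, 6.72]]
[[-0.0338, 0.0281, 0.0055], [-0.01, -0.07, 6.72]]
[[-0.0303, 0.0319, 0.0055], [-0.01, -0.07, 6.72]]
```

Call:
step_arm(
  series=[
    [[-0.037, 0.024, 0.0055], [0, 0, 6.7], 0.087],
    [[-0.034, 0.028, 0.0055], [0, 0, 6.7], 0.087],
    [[-0.03, 0.032, 0.0055], [0, 0, 6.7], 0.087],
    [[0, 0, 0], [0, 0, 0], 0.087],
  ],
)

```text
t: 2.7
tcp_pos: [0.4768, -0.1327, 0.3613]
eef_rot: [-0.0, 0.969, 0.246, 0.004]
wrist_force: [-1.0, 0.4, 1.0]
grip_width: 1.001
```

```bash
cat >> h.py <<'E'
def wristcloud(name):
    o,p,R=pose(); pic,d=imaging.read_camera('wrist'); save(name,pic)
    cal=imaging.get_calibration('wrist'); X=cloud(d,cal,np.array(cal['T_tool_cam']))
    return pic,d,R.apply(X.reshape(-1,3)).reshape(X.shape)+p
E
python3 - <<'E'
from h import *
pic,d,W=wristcloud('w1')
print(nets.mark_of('pulse_grip','wrist'),nets.mark_of('cup','wrist'))
np.save('pics/w1.npy',W); np.save('pics/w1d.npy',d)
p,_=imaging.read_camera('scene'); save('scene1',p); p,_=imaging.read_camera('top'); save('top1',p)
i=cv2.imread('pics/top1.png'); j=cv2.imread('pics/scene1.png')
cv2.imwrite('pics/c1.png',np.hstack([cv2.resize(i[150:310,220:380],None,fx=2.5,fy=2.5),cv2.resize(j[90:250,120:280],None,fx=2.5,fy=2.5)]))
plan([.48,-.12,.36],tgtR(-60))
E
```

```text
[{'xy': [250.9, 155.5], 'p': 0.66}, {'xy': [354.3, 37.3], 'p': 0.39}] []
t 2.95 p [ 0.4794 -0.1231  0.3612] dp [ 0.0006  0.0031 -0.0012] rv [-0.02 -0.52 -0.53] rows 1 F [ 0.3 -0.2  0.8] M [-0.05  0.15 -0.01] g 1.003
[[0.002, -0.0024, 0.0012], [-0.02, -0.52, -0.53]]
```

View pics/w1.png

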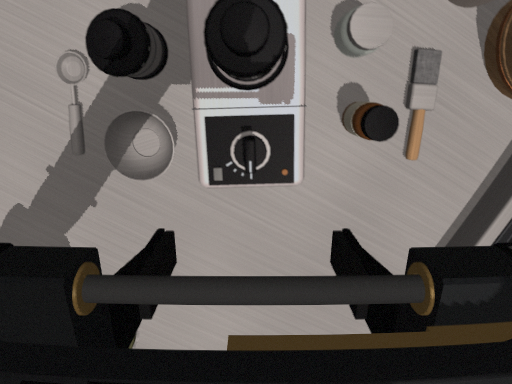

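View pics/c1.png

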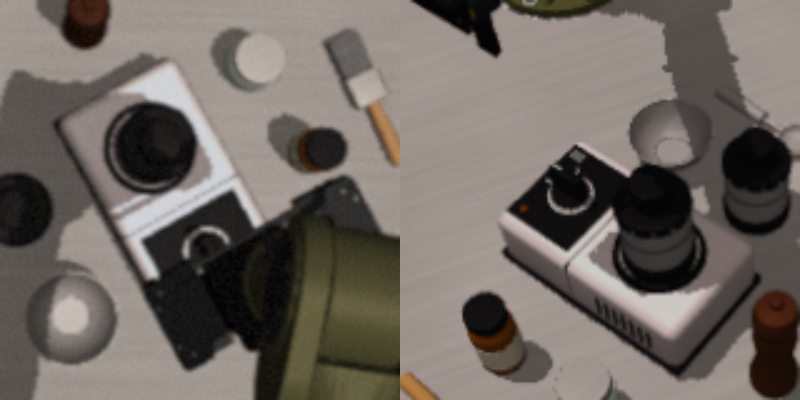

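```bash
python3 - <<'E'
from h import *
for k in range(2):
    pic,d,W=wristcloud('w2')
    z=W[...,2]; ok=(d>0)
    roi=np.zeros_like(ok); roi[115:190,205:300]=1
    Q=W[roi&ok&(z>.125)&(z<.145)]; r=cv2.minAreaRect(Q[:,:2].astype(np.float32)); print('bar',len(Q),Q.mean(0).round(4),r)
    roi[:]=0; roi[0:225,180:320]=1
    B=W[roi&ok&(z>.205)&(z<.24)]; print('boss',len(B),cv2.minEnclosingCircle(B[:,:2].astype(np.float32)),np.median(B[:,2]))
    T=W[roi&ok&(z>.083)&(z<.097)]; 
    yy,xx=np.where(roi&ok&(z>.083)&(z<.097))
    r=cv2.minAreaRect(T[:,:2].astype(np.float32)); print('top',len(T),np.median(T[:,2]),r)
    print(pose()[1])
E
```

```text
bar 359 [ 0.4827 -0.1254  0.1333] ((0.4820525646209717, -0.12576225399971008), (0.040374793112277985, 0.012412304989993572), 29.589250564575195)
boss 2075 ((0.5947339534759521, -0.06162593886256218), 0.02210884541273117) 0.22039248300138964
top 13799 0.08885277442992295 ((0.5449879169464111, -0.09061078727245331), (0.2443540245294571, 0.14946413040161133), 29.39513397216797)
[ 0.47945731 -0.12306673  0.36118008]
bar 361 [ 0.4827 -0.1254  0.1333] ((0.4820036292076111, -0.12587739527225494), (0.040615227073431015, 0.012409291230142117), 29.38819694519043)
boss 2073 ((0.5946140885353088, -0.06165710836648941), 0.022045809775590897) 0.22041208125511527
top 13799 0.08884846275633324 ((0.5450581908226013, -0.09064881503582001), (0.24474972486495972, 0.14936602115631104), 29.328975677490234)
[ 0.47940496 -0.12325449  0.36113243]
```

```bash
python3 - <<'E'
from h import *
plan([.482,-.1257,.20],tgtR(-60.5,13))
E
```

```text
t 3.05 p [ 0.4794 -0.1233  0.3611] dp [ 0.0026 -0.0024 -0.1611] rv [-1.000e-02  1.251e+01 -4.000e-02] rows 4 F [-0.   0.5 -0.4] M [-0.1   0.13 -0.02] g 1.0
[[-0.0001, 0.0009, 0.0403], [-0.0, 3.13, -0.01]]
[[-0.0023, 0.0009, 0.0402], [-0.0, 3.13, -0.01]]
[[-0.0045, 0.0009, 0.04], [-0.0, 3.13, -0.01]]
[[-0.0066, 0.0009, 0.0397], [-0.0, 3.13, -0.01]]
```

Call:
step_arm(
  series=[
    [[0, 0.001, 0.04], [0, 3.1, 0], 0.05],
    [[-0.002, 0.001, 0.04], [0, 3.1, 0], 0.05],
    [[-0.0045, 0.001, 0.04], [0, 3.1, 0], 0.05],
    [[-0.0065, 0.001, 0.04], [0, 3.1, 0], 0.05],
    [[0, 0, 0], [0, 0, 0], 0.05],
  ],
)

```text
t: 3.55
tcp_pos: [0.4854, -0.1193, 0.1954]
eef_rot: [-0.029, 0.959, 0.259, 0.113]
wrist_force: [-0.7, 0.6, -0.1]
grip_width: 0.637
```

```bash
python3 - <<'E'
from h import *
plan([.482,-.1257,.111],tgtR(-60.5,13),step=.025); print(pose()[0]['joint_pos'].round(2))
E
```

```text
t 3.55 p [ 0.4854 -0.1193  0.1954] dp [-0.0034 -0.0064 -0.0844] rv [-0.05 -0.36  0.73] rows 4 F [-0.7  0.6 -0.1] M [-0.21  0.41  0.  ] g 0.637
[[-0.0064, 0.0009, 0.0202], [-0.01, -0.09, 0.18]]
[[-0.0063, 0.0009, 0.0202], [-0.01, -0.09, 0.18]]
[[-0.0063, 0.0009, 0.0202], [-0.01, -0.09, 0.18]]
[[-0.0063, 0.001, 0.0202], [-0.01, -0.09, 0.18]]
[-0.42 -0.16  0.68  2.01 -0.07  1.09 -0.76]
```

Call:
step_arm(
  series=[
    [[-0.0065, 0.001, 0.02], [0, 0, 0], 0.05],
    [[-0.0065, 0.001, 0.02], [0, 0, 0], 0.05],
    [[0, 0, 0], [0, 0, 0], 0.05],
  ],
)

```text
t: 3.85
tcp_pos: [0.4878, -0.1205, 0.158]
eef_rot: [-0.028, 0.958, 0.262, 0.114]
wrist_force: [0.3, -0.5, -0.6]
grip_width: 0.58
```

```bash
python3 - <<'E'
from h import *
plan([.482,-.1257,.111],tgtR(-60.5,13),step=.025); print(pose()[0]['joint_pos'].round(2))
E
```

```text
t 3.85 p [ 0.4878 -0.1205  0.158 ] dp [-0.0058 -0.0052 -0.047 ] rv [ 0.08 -0.54  1.1 ] rows 2 F [ 0.3 -0.5 -0.6] M [-0.2   0.4   0.04] g 0.58
[[-0.0092, 0.0006, 0.022], [0.04, -0.27, 0.55]]
[[-0.0091, 0.0007, 0.022], [0.04, -0.27, 0.55]]
[-0.43 -0.12  0.71  2.06 -0.11  1.01 -0.7 ]
```

Call:
step_arm(
  series=[
    [[-0.009, 0.0005, 0.001], [0, -0.3, 1.0], 0.05],
    [[0, 0, 0], [0, 0, 0], 0.05],
  ],
)

```text
t: 4.05
tcp_pos: [0.4837, -0.1251, 0.1591]
eef_rot: [-0.027, 0.96, 0.254, 0.113]
wrist_force: [-0.6, -0.1, 0.1]
grip_width: 0.574
```

```bash
python3 - <<'E'
from h import *
plan([.482,-.1257,.111],tgtR(-60.5,13),step=.025); print(pose()[0]['joint_pos'].round(2))
E
```

```text
t 4.05 p [ 0.4837 -0.1251  0.1591] dp [-0.0017 -0.0006 -0.0481] rv [ 0.26 -0.37  0.21] rows 2 F [-0.6 -0.1  0.1] M [-0.18  0.42 -0.05] g 0.574
[[-0.0064, -0.0003, 0.0232], [0.13, -0.19, 0.11]]
[[-0.0063, -0.0002, 0.0232], [0.13, -0.19, 0.11]]
[-0.42 -0.13  0.71  2.06 -0.09  1.02 -0.72]
```

Call:
step_arm(
  series=[
    [[-0.007, 0, 0.02], [0, 0, 0], 0.05],
    [[-0.008, 0, 0.016], [0, 0, 0], 0.05],
    [[-0.003, 0, 0], [0, 0, 0], 0.05],
  ],
)

```text
t: 4.35
tcp_pos: [0.481, -0.13, 0.1255]
eef_rot: [-0.026, 0.959, 0.255, 0.118]
wrist_force: [-0.2, 0.4, 0.2]
grip_width: 0.573
```

```bash
python3 - <<'E'
from h import *
plan([.482,-.1257,.111],tgtR(-60.5,13),step=.025); print(pose()[0]['joint_pos'].round(2))
E
```

```text
t 4.35 p [ 0.481  -0.13    0.1255] dp [ 0.001   0.0043 -0.0145] rv [ 0.57 -0.86  0.39] rows 1 F [-0.2  0.4  0.2] M [-0.21  0.43 -0.  ] g 0.573
[[-0.0006, -0.0034, 0.0148], [0.57, -0.86, 0.39]]
[-0.42 -0.1   0.73  2.11 -0.13  0.94 -0.66]
```

Call:
step_arm(
  series=[
    [[-0.001, -0.003, 0.0148], [0.5, -0.8, 0.4], 0.05],
    [[0, 0, 0], [0, 0, 0], 0.05],
  ],
)

```text
t: 4.55
tcp_pos: [0.4838, -0.1266, 0.114]
eef_rot: [-0.028, 0.961, 0.253, 0.112]
wrist_force: [-0.7, -0.3, -0.9]
grip_width: 0.576
```

```bash
python3 - <<'E'
from h import *
plan([.482,-.1257,.111],tgtR(-60.5,13),step=.025); print(pose()[0]['joint_pos'].round(2))
E
```

```text
t 4.55 p [ 0.4838 -0.1266  0.114 ] dp [-0.0018  0.0009 -0.003 ] rv [ 0.17 -0.26 -0.01] rows 1 F [-0.7 -0.3 -0.9] M [-0.25  0.43 -0.01] g 0.576
[[-0.0018, -0.0017, 0.0026], [0.17, -0.26, -0.01]]
[-0.42 -0.06  0.74  2.11 -0.16  0.92 -0.65]
```

Call:
step_arm(
  series=[
    [[-0.002, -0.0017, 0.0025], [0, 0, 0], 0.05],
    [[0, 0, 0], [0, 0, 0], 0.01],
    [[0, 0, 0], [0, 0, 0], 0.005],
    [[0, 0, 0], [0, 0, 0], 0.005],
    [[0, 0, 0], [0, 0, 0], 0.005],
  ],
)

```text
t: 5.05
tcp_pos: [0.4846, -0.1267, 0.1159]
eef_rot: [-0.027, 0.96, 0.253, 0.116]
wrist_force: [0.3, 0.2, -0.4]
grip_width: 0.293
```

```bash
python3 - <<'E'
from h import *
plan([.482,-.1257,.111],tgtR(-60.5,13),step=.025); print(pose()[0]['joint_pos'].round(2))
p,_=imaging.read_camera('scene'); save('s3',cv2.resize(p[90:250,120:280],None,fx=3.5,fy=3.5))
p,_=imaging.read_camera('wrist'); save('w3',p)
E
```

```text
t 5.05 p [ 0.4846 -0.1267  0.1159] dp [-0.0026  0.001  -0.0049] rv [ 0.4  -0.64  0.04] rows 1 F [ 0.3  0.2 -0.4] M [-0.23  0.42  0.01] g 0.293
[[-0.0028, -0.0022, 0.0044], [0.4, -0.64, 0.04]]
[-0.42 -0.07  0.74  2.11 -0.16  0.92 -0.65]
```

View pics/s3.png

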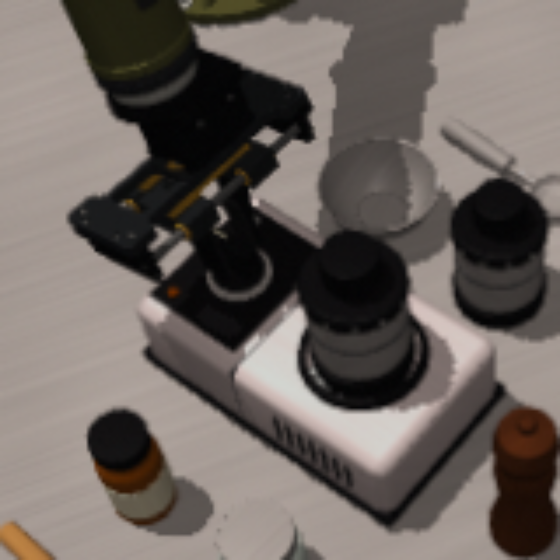

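View pics/w3.png

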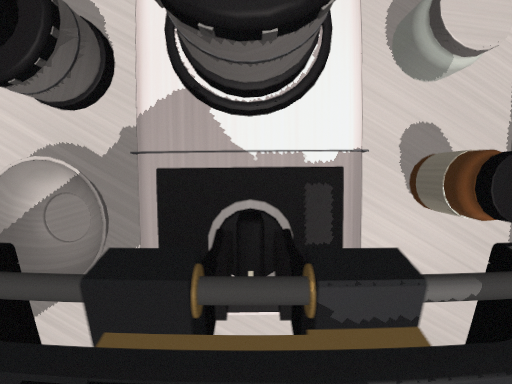

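Call:
step_arm(
  series=[
    [[-0.004, -0.002, 0.006], [0.4, -0.6, 0], 0.025],
    [[0, 0, 0], [0, 0, 0], 0.025],
  ],
)

```text
t: 5.35
tcp_pos: [0.481, -0.1261, 0.1084]
eef_rot: [-0.029, 0.961, 0.253, 0.109]
wrist_force: [-1.2, 0.8, 0.5]
grip_width: 0.267
```

```bash
python3 - <<'E'
from h import *
for i in range(2):
  plan([.482,-.1257,.111],tgtR(-60.5,13),step=.025)
  imaging.read_camera('top')
E
```

```text
t 5.35 p [ 0.481  -0.1261  0.1084] dp [0.001  0.0004 0.0026] rv [-0.06  0.02  0.04] rows 1 F [-1.2  0.8  0.5] M [-0.19  0.35 -0.01] g 0.267
[[0.0016, 0.0002, -0.0022], [-0.06, 0.02, 0.04]]
t 5.4 p [ 0.4814 -0.1263  0.1089] dp [0.0006 0.0006 0.0021] rv [-0.01 -0.03  0.03] rows 1 F [ 0.1 -0.6 -1. ] M [-0.26  0.34 -0.05] g 0.275
[[0.0012, -0.0002, -0.0019], [-0.01, -0.03, 0.03]]
```

Well aligned; the pads sit above the skirt with no contact force. Now I close on the bar.

Call:
step_arm(
  series=[
    [[0.001, 0, -0.0015], [0, 0, 0], 0.0],
    [[0, 0, 0], [0, 0, 0], 0.0],
    [[0, 0, 0], [0, 0, 0], 0.0],
    [[0, 0, 0], [0, 0, 0], 0.0],
  ],
)

```text
t: 5.85
tcp_pos: [0.4824, -0.1263, 0.1109]
eef_rot: [-0.028, 0.961, 0.253, 0.11]
wrist_force: [1.5, -0.3, 0.0]
grip_width: 0.162
```

```bash
python3 - <<'E'
from h import *
plan([.482,-.1257,.110],tgtR(-60.5-8,0)*Ro.identity())
# rows for 8 deg cw about vertical
o,p,R=pose(); print(R.inv().apply([0,0,-8]).round(2))
E
```

```text
t 5.85 p [ 0.4824 -0.1263  0.1109] dp [-0.0004  0.0006 -0.0009] rv [ -0.86 -13.02   8.  ] rows 2 F [ 1.5 -0.3  0. ] M [-0.18  0.36  0.05] g 0.162
[[-0.0001, -0.0004, 0.0004], [-0.43, -6.51, 4.0]]
[[-0.0001, -0.0004, 0.0004], [-0.43, -6.51, 4.0]]
[-1.8  -0.01  7.79]
```

Call:
step_arm(
  series=[
    [[0, 0, 0], [-1.1, 0, 4.9], 0.0],
    [[0, 0, 0], [-1.1, 0, 4.9], 0.0],
    [[0, 0, 0], [-1.1, 0, 4.9], 0.0],
  ],
)

```text
t: 6.15
tcp_pos: [0.4824, -0.1265, 0.1109]
eef_rot: [-0.014, 0.986, 0.12, 0.112]
wrist_force: [0.8, 0.3, -1.6]
grip_width: 0.16
```

```bash
cat >> h.py <<'E'
def yaw():
    o,p,R=pose(); m=R.as_matrix(); y=m[:,1]; print('turned cw',round(-60.5-np.degrees(np.arctan2(y[1],y[0])),2),'y.z',y[2].round(3),'tilt',np.degrees(np.arccos(-m[2,2])).round(2),'vert',R.inv().apply([0,0,-8]).round(2))
    e=np.array([.482,-.1257,.111])-p
    print('t',o['t'],'p',p.round(4),'err_tool',R.inv().apply(e).round(4),'F',o['wrist_force'].round(1),'M',o['moment'].round(2),'g',round(o['grip_width'],3),o['joint_pos'].round(2))
E
python3 -c "
from h import *
yaw()"
```

```text
turned cw 15.57 y.z -0.001 tilt 13.02 vert [-1.8   0.01  7.79]
t 6.15 p [ 0.4824 -0.1265  0.1109] err_tool [-0.0002 -0.0009 -0.0002] F [ 0.8  0.3 -1.6] M [-0.21  0.31  0.04] g 0.16 [-0.42 -0.09  0.68  2.14 -0.07  0.88 -1.02]
```

Call:
step_arm(
  series=[
    [[0, 0, 0], [-1.1, 0, 4.9], 0.0],
    [[0, 0, 0], [-1.1, 0, 4.9], 0.0],
    [[0, 0, 0], [-1.1, 0, 4.9], 0.0],
    [[0, 0, 0], [-1.1, 0, 4.9], 0.0],
    [[0, 0, 0], [-1.1, 0, 4.9], 0.0],
  ],
)

```text
t: 6.65
tcp_pos: [0.4824, -0.1268, 0.1109]
eef_rot: [0.01, 0.988, -0.105, 0.113]
wrist_force: [0.1, -1.1, -2.7]
grip_width: 0.157
```

```bash
python3 -c "
from h import *
yaw()
p,_=imaging.read_camera('scene'); save('s4',cv2.resize(p[90:250,120:280],None,fx=3.5,fy=3.5))"
```

```text
turned cw 41.65 y.z -0.003 tilt 13.06 vert [-1.81  0.03  7.79]
t 6.65 p [ 0.4824 -0.1268  0.1109] err_tool [-0.0006 -0.001  -0.0003] F [ 0.1 -1.1 -2.7] M [-0.19  0.39  0.12] g 0.157 [-0.39 -0.12  0.57  2.16  0.09  0.85 -1.65]
```

View pics/s4.png

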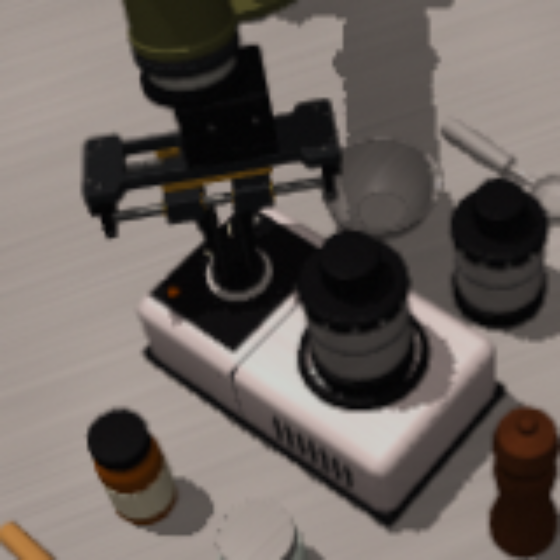

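The gripper's end still clears the lid. I continue towards the stop and watch Mz.

Call:
step_arm(
  series=[
    [[0, 0, 0], [-1.1, 0, 4.9], 0.0],
    [[0, 0, 0], [-1.1, 0, 4.9], 0.0],
    [[0, 0, 0], [-1.1, 0, 4.9], 0.0],
  ],
)

```text
t: 7.0
tcp_pos: [0.4824, -0.127, 0.1109]
eef_rot: [0.025, 0.965, -0.237, 0.111]
wrist_force: [0.4, -0.5, -0.8]
grip_width: 0.16
```

```bash
python3 -c "
from h import *
yaw()"
```

```text
turned cw 57.07 y.z -0.004 tilt 13.02 vert [-1.8   0.03  7.79]
t 7.0 p [ 0.4824 -0.127   0.1109] err_tool [-0.0009 -0.001  -0.0003] F [ 0.4 -0.5 -0.8] M [-0.05  0.37  0.16] g 0.16 [-0.37 -0.1   0.51  2.16  0.16  0.86 -2.01]
```

Call:
step_arm(
  series=[
    [[0, 0, 0], [-0.7, 0, 2.9], 0.0],
    [[0, 0, 0], [-0.5, 0, 2.2], 0.0],
  ],
)

```text
t: 7.2
tcp_pos: [0.4823, -0.1271, 0.1109]
eef_rot: [0.031, 0.953, -0.28, 0.109]
wrist_force: [-0.2, -1.0, -0.2]
grip_width: 0.164
```

```bash
python3 -c "
from h import *
yaw()"
```

```text
turned cw 62.25 y.z -0.002 tilt 13.0 vert [-1.8   0.02  7.79]
t 7.2 p [ 0.4823 -0.1271  0.1109] err_tool [-0.001  -0.001  -0.0004] F [-0.2 -1.  -0.2] M [0.05 0.42 0.71] g 0.164 [-0.37 -0.09  0.49  2.15  0.18  0.88 -2.13]
```

Mz jumped from 0.16 to 0.71 N m at 62°, so the switch is at its stop. I hold there with a slight push.

Call:
step_arm(
  series=[
    [[0, 0, 0], [-0.1, 0, 0.5], 0.0],
    [[0, 0, 0], [-0.1, 0, 0.5], 0.0],
    [[0, 0, 0], [-0.1, 0, 0.5], 0.0],
    [[0, 0, 0], [-0.1, 0, 0.5], 0.0],
    [[0, 0, 0], [-0.1, 0, 0.5], 0.0],
  ],
)

```text
t: 7.7
tcp_pos: [0.4825, -0.1272, 0.1109]
eef_rot: [0.033, 0.948, -0.298, 0.108]
wrist_force: [0.6, -1.5, -0.8]
grip_width: 0.166
```

```bash
python3 -c "
from h import *
yaw()
p,_=imaging.read_camera('scene'); save('s5',cv2.resize(p[90:250,120:280],None,fx=3.5,fy=3.5))"
```

```text
turned cw 64.43 y.z -0.002 tilt 13.03 vert [-1.8   0.01  7.79]
t 7.7 p [ 0.4825 -0.1272  0.1109] err_tool [-0.0012 -0.001  -0.0004] F [ 0.6 -1.5 -0.8] M [-0.05  0.26  0.76] g 0.166 [-0.37 -0.09  0.48  2.15  0.19  0.88 -2.17]
```

View pics/s5.png

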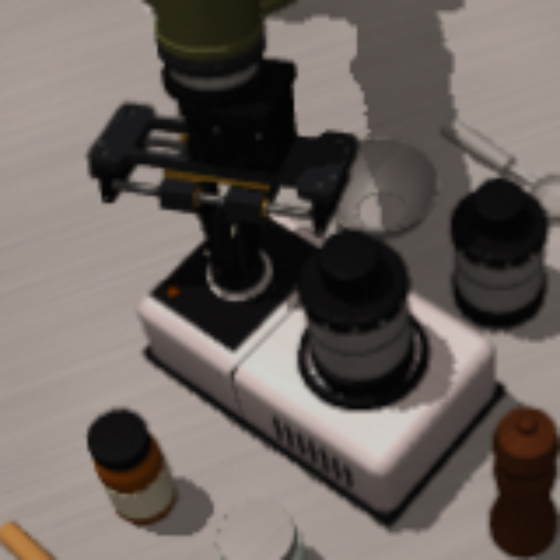

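Call:
step_arm(
  series=[
    [[0, 0, 0], [0, 0, 0], 0.07],
    [[0, 0, 0], [0, 0, 0], 0.07],
    [[0, 0, 0], [0, 0, 0], 0.07],
    [[0, 0, 0], [0, 0, 0], 0.07],
    [[0, 0, 0], [0, 0, 0], 0.07],
  ],
)

```text
t: 8.25
tcp_pos: [0.4822, -0.1271, 0.111]
eef_rot: [0.032, 0.947, -0.301, 0.108]
wrist_force: [0.1, 0.6, -0.1]
grip_width: 0.538
```

```bash
python3 -c "
from h import *
yaw()
o,p,R=pose(); print('up .04 tool',R.inv().apply([0,0,.04]).round(4))"
```

```text
turned cw 64.77 y.z -0.004 tilt 12.92 vert [-1.79  0.03  7.8 ]
t 8.25 p [ 0.4822 -0.1271  0.111 ] err_tool [-0.0009 -0.0011 -0.0002] F [ 0.1  0.6 -0.1] M [0.21 0.37 0.02] g 0.538 [-0.37 -0.09  0.48  2.15  0.19  0.88 -2.18]
up .04 tool [ 0.0089 -0.0002 -0.039 ]
```

Call:
step_arm(
  series=[
    [[0, 0, 0], [0, 0, 0], 0.087],
    [[0, 0, 0], [0, 0, 0], 0.087],
    [[0.009, 0, -0.035], [0, 0, 0], 0.087],
    [[0.009, 0, -0.04], [0, 0, 0], 0.087],
    [[0.009, 0, -0.04], [0, 0, 0], 0.087],
  ],
)

```text
t: 8.75
tcp_pos: [0.4773, -0.127, 0.2254]
eef_rot: [0.034, 0.948, -0.301, 0.101]
wrist_force: [0.4, 0.7, -1.1]
grip_width: 0.962
```

```bash
python3 -c "
from h import *
yaw()
plan([.50,-.125,.33],tgtR(-90,0))"
```

```text
turned cw 64.82 y.z 0.005 tilt 12.21 vert [-1.69 -0.04  7.82]
t 8.75 p [ 0.4773 -0.127   0.2254] err_tool [-0.0211 -0.0043  0.1124] F [ 0.4  0.7 -1.1] M [0.19 0.27 0.  ] g 0.962 [-0.38 -0.21  0.45  2.    0.22  1.16 -2.19]
t 8.75 p [ 0.4773 -0.127   0.2254] dp [0.0227 0.002  0.1046] rv [  4.01 -11.74 -35.15] rows 5 F [ 0.4  0.7 -1.1] M [0.19 0.27 0.  ] g 0.962
[[0.0078, -0.0029, -0.0197], [0.8, -2.35, -7.03]]
[[0.0073, -0.0022, -0.02], [0.8, -2.35, -7.03]]
[[0.0067, -0.0016, -0.0203], [0.8, -2.35, -7.03]]
[[0.0061, -0.0011, -0.0205], [0.8, -2.35, -7.03]]
[[0.0053, -0.0007, -0.0207], [0.8, -2.35, -7.03]]
```

Call:
step_arm(
  series=[
    [[0.008, -0.003, -0.02], [0.8, -2.35, -7.0], 0.087],
    [[0.007, -0.002, -0.02], [0.8, -2.35, -7.0], 0.087],
    [[0.007, -0.0015, -0.02], [0.8, -2.35, -7.0], 0.087],
    [[0.006, -0.001, -0.02], [0.8, -2.35, -7.0], 0.087],
    [[0.005, -0.0007, -0.02], [0.8, -2.35, -7.0], 0.087],
  ],
)

```text
t: 9.25
tcp_pos: [0.5001, -0.1248, 0.3382]
eef_rot: [-0.003, 1.0, 0.011, 0.002]
wrist_force: [0.6, -0.7, 0.3]
grip_width: 0.997
```

```bash
python3 - <<'E'
from h import *
pic,d,W=wristcloud('w6')
plan([.5945,-.0617,.33],tgtR(-80,0))
z=W[...,2]; ok=d>0
near=lambda x,y,r:(np.hypot(W[...,0]-x,W[...,1]-y)<r)
Q=W[ok&near(.482,-.1257,.03)&(z>.125)&(z<.145)]; print('bar',len(Q),Q.mean(0).round(4),cv2.minAreaRect(Q[:,:2].astype(np.float32)))
B=W[ok&near(.5945,-.0617,.035)&(z>.205)&(z<.24)]; print('boss',len(B),cv2.minEnclosingCircle(B[:,:2].astype(np.float32)),np.median(B[:,2]))
E
```

```text
t 9.3 p [ 0.503  -0.1248  0.3411] dp [ 0.0915  0.0631 -0.0111] rv [-0.28 -0.42 -8.38] rows 3 F [3.  0.4 2.6] M [-0.04 -0.01  0.01] g 1.002
[[0.0311, -0.0201, 0.004], [-0.09, -0.14, -2.79]]
[[0.032, -0.0186, 0.0039], [-0.09, -0.14, -2.79]]
[[0.0329, -0.017, 0.0038], [-0.09, -0.14, -2.79]]
bar 412 [ 0.4835 -0.126   0.1327] ((0.4824778437614441, -0.12591321766376495), (0.040987640619277954, 0.014199416153132915), 30.461729049682617)
boss 2288 ((0.5945994257926941, -0.061671603471040726), 0.022139763459563255) 0.220365956737074
```

View pics/w6.png

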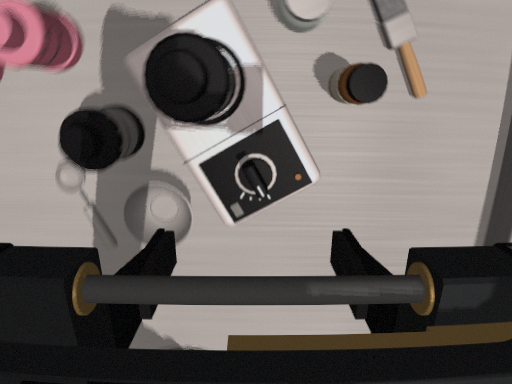

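The bar reads 30.5°, so the switch is back at off and aligned with the grinder. The cup has not moved. The cup to take is the steel and black one at (195,80) in the grinder's ring. The black one at (95,140) stands on the counter and is the spare, and the pink one at (35,35) is a look-alike.

Call:
step_arm(
  series=[
    [[0.031, -0.02, 0.004], [0, -0.2, -2.8], 0.087],
    [[0.032, -0.0185, 0.004], [0, -0.1, -2.8], 0.087],
    [[0.033, -0.017, 0.004], [0, -0.1, -2.8], 0.087],
    [[0, 0, 0], [0, 0, 0], 0.087],
  ],
)

```text
t: 9.7
tcp_pos: [0.5995, -0.0609, 0.3309]
eef_rot: [-0.002, 0.996, 0.088, 0.002]
wrist_force: [0.6, 1.1, -0.0]
grip_width: 0.999
```

```bash
python3 - <<'E'
from h import *
p,_=imaging.read_camera('scene'); save('s7',cv2.resize(p[90:250,150:350],None,fx=3.5,fy=3.5,interpolation=cv2.INTER_CUBIC))
plan([.5946,-.0617,.24],tgtR(-80,0),step=.035)
E
```

```text
t 9.75 p [ 0.598  -0.0637  0.3317] dp [-0.0034  0.002  -0.0917] rv [-0.16 -0.27 -0.1 ] rows 3 F [-0.8 -0.5  0.1] M [-0.16  0.17  0.02] g 1.001
[[-0.0011, -0.0007, 0.0306], [-0.05, -0.09, -0.03]]
[[-0.0011, -0.0008, 0.0306], [-0.05, -0.09, -0.03]]
[[-0.001, -0.0008, 0.0306], [-0.05, -0.09, -0.03]]
```

View pics/s7.png

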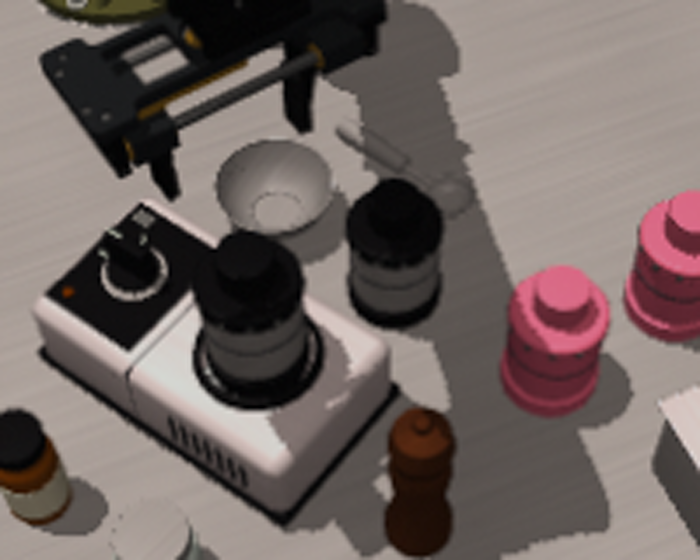

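The crop confirms it: the steel and black cup sits in the socket ring at (250,310), the spare stands on the counter at (395,255), and the switch points to off.

Call:
step_arm(
  series=[
    [[-0.001, -0.001, 0.03], [0, 0, 0], 0.087],
    [[-0.001, -0.001, 0.03], [0, 0, 0], 0.087],
    [[-0.001, -0.001, 0.03], [0, 0, 0], 0.087],
    [[0, 0, 0], [0, 0, 0], 0.087],
  ],
)

```text
t: 10.15
tcp_pos: [0.5936, -0.0647, 0.2404]
eef_rot: [-0.0, 0.997, 0.083, 0.003]
wrist_force: [-1.5, 1.4, -0.1]
grip_width: 1.0
```

```bash
python3 - <<'E'
from h import *
plan([.5946,-.0617,.197],tgtR(-80,0),step=.035)
E
```

```text
t 10.15 p [ 0.5936 -0.0647  0.2404] dp [ 0.001   0.003  -0.0434] rv [-0.   -0.39 -0.5 ] rows 2 F [-1.5  1.4 -0.1] M [-0.03  0.25  0.01] g 1.0
[[0.0006, -0.0014, 0.0217], [-0.0, -0.19, -0.25]]
[[0.0007, -0.0014, 0.0217], [-0.0, -0.19, -0.25]]
```

Call:
step_arm(
  series=[
    [[0.0007, -0.0015, 0.02], [0, -0.2, -0.2], 0.087],
    [[0.0007, -0.0015, 0.02], [0, -0.2, -0.2], 0.087],
    [[0, 0, 0], [0, 0, 0], 0.087],
  ],
)

```text
t: 10.45
tcp_pos: [0.595, -0.0641, 0.2044]
eef_rot: [0.0, 0.996, 0.084, 0.003]
wrist_force: [-0.5, 0.3, -0.2]
grip_width: 0.999
```

```bash
python3 - <<'E'
from h import *
plan([.5946,-.0617,.197],tgtR(-80,0),step=.035)
E
```

```text
t 10.45 p [ 0.595  -0.0641  0.2044] dp [-0.0004  0.0024 -0.0074] rv [ 0.04 -0.29 -0.36] rows 1 F [-0.5  0.3 -0.2] M [-0.06  0.13  0.03] g 0.999
[[-0.0, -0.0024, 0.0074], [0.04, -0.29, -0.36]]
```

Call:
step_arm(
  series=[
    [[0, -0.0025, 0.007], [0, -0.3, -0.3], 0.087],
    [[0, 0, 0], [0, 0, 0], 0.087],
  ],
)

```text
t: 10.65
tcp_pos: [0.5956, -0.0626, 0.2006]
eef_rot: [0.001, 0.996, 0.086, 0.002]
wrist_force: [-0.1, -0.4, -1.2]
grip_width: 1.003
```

```bash
python3 - <<'E'
from h import *
plan([.5946,-.0617,.197],tgtR(-80,0),step=.035)
E
```

```text
t 10.65 p [ 0.5956 -0.0626  0.2006] dp [-0.001   0.0009 -0.0036] rv [ 0.08 -0.21 -0.13] rows 1 F [-0.1 -0.4 -1.2] M [-0.03  0.16  0.06] g 1.003
[[-0.0009, -0.001, 0.0036], [0.08, -0.21, -0.13]]
```

Within 1 mm. I close on the boss.

Call:
step_arm(
  series=[
    [[-0.001, -0.001, 0.003], [0, -0.2, -0.1], 0.05],
    [[0, 0, 0], [0, 0, 0], 0.05],
    [[0, 0, 0], [0, 0, 0], 0.03],
    [[0, 0, 0], [0, 0, 0], 0.03],
    [[0, 0, 0], [0, 0, 0], 0.02],
  ],
)

```text
t: 11.15
tcp_pos: [0.5962, -0.0624, 0.2012]
eef_rot: [0.001, 0.996, 0.087, 0.003]
wrist_force: [-1.0, 0.0, -0.8]
grip_width: 0.634
```

Call:
step_arm(
  series=[
    [[0, 0, 0], [0, 0, 0], 0.0],
    [[0, 0, 0], [0, 0, 0], 0.0],
    [[0, 0, 0], [0, 0, 0], 0.0],
  ],
)

```text
t: 11.45
tcp_pos: [0.5962, -0.0619, 0.2012]
eef_rot: [0.001, 0.996, 0.087, 0.003]
wrist_force: [0.4, 0.5, 0.3]
grip_width: 0.496
```

```bash
python3 - <<'E'
from h import *
plan([.5946,-.0617,.197],tgtR(-80,0),step=.035)
E
```

```text
t 11.45 p [ 0.5962 -0.0619  0.2012] dp [-0.0016  0.0002 -0.0042] rv [ 0.11 -0.3  -0.04] rows 1 F [0.4 0.5 0.3] M [-0.11  0.14  0.05] g 0.496
[[-0.0015, -0.0005, 0.0042], [0.11, -0.3, -0.04]]
```

Call:
step_arm(
  series=[
    [[0, 0, 0], [0, 0, 0], 0.0],
    [[0, 0, -0.006], [0, 0, 0], 0.0],
    [[0, 0, -0.008], [0, 0, 0], 0.0],
  ],
)

```text
t: 11.75
tcp_pos: [0.5941, -0.0619, 0.2131]
eef_rot: [0.001, 0.996, 0.087, -0.0]
wrist_force: [0.2, -1.1, -4.0]
grip_width: 0.497
```

```bash
python3 - <<'E'
from h import *
plan([.5962,-.0619,.301],tgtR(-80,0),step=.02)
E
```

```text
t 11.75 p [ 0.5941 -0.0619  0.2131] dp [ 0.0021 -0.      0.0879] rv [ 0.08  0.03 -0.05] rows 5 F [ 0.2 -1.1 -4. ] M [-0.08  0.11 -0.03] g 0.497
[[0.0004, 0.0001, -0.0176], [0.02, 0.01, -0.01]]
[[0.0004, 0.0001, -0.0176], [0.02, 0.01, -0.01]]
[[0.0004, 0.0001, -0.0176], [0.02, 0.01, -0.01]]
[[0.0004, 0.0001, -0.0176], [0.02, 0.01, -0.01]]
[[0.0004, 0.0001, -0.0176], [0.02, 0.01, -0.01]]
```

Force is -4 N in z, so the cup's weight is on the gripper. I continue straight up, slowly.

Call:
step_arm(
  series=[
    [[0.0005, 0, -0.012], [0, 0, 0], 0.0],
    [[0.0005, 0, -0.012], [0, 0, 0], 0.0],
    [[0.0005, 0, -0.015], [0, 0, 0], 0.0],
  ],
)

```text
t: 12.05
tcp_pos: [0.5943, -0.0616, 0.2531]
eef_rot: [0.001, 0.996, 0.087, -0.002]
wrist_force: [0.7, 0.4, -4.2]
grip_width: 0.5
```

```bash
python3 - <<'E'
from h import *
plan([.5955,-.0619,.301],tgtR(-80,0),step=.02)
E
```

```text
t 12.05 p [ 0.5943 -0.0616  0.2531] dp [ 0.0012 -0.0003  0.0479] rv [ 0.06  0.27 -0.07] rows 3 F [ 0.7  0.4 -4.2] M [-0.08  0.11  0.02] g 0.5
[[0.0003, 0.0002, -0.016], [0.02, 0.09, -0.02]]
[[0.0003, 0.0002, -0.016], [0.02, 0.09, -0.02]]
[[0.0004, 0.0002, -0.016], [0.02, 0.09, -0.02]]
```

Call:
step_arm(
  series=[
    [[0.0003, 0, -0.015], [0, 0.1, 0], 0.0],
    [[0.0003, 0, -0.014], [0, 0.1, 0], 0.0],
    [[0.0003, 0, -0.01], [0, 0.1, 0], 0.0],
    [[0, 0, 0], [0, 0, 0], 0.0],
    [[0, 0, 0], [0, 0, 0], 0.0],
  ],
)

```text
t: 12.55
tcp_pos: [0.597, -0.0618, 0.2996]
eef_rot: [0.001, 0.996, 0.086, 0.004]
wrist_force: [0.8, 0.6, -4.4]
grip_width: 0.497
```

```bash
python3 - <<'E'
from h import *
plan([.5955,-.0619,.301],tgtR(-80,0),step=.02)
p,_=imaging.read_camera('scene'); save('s8',cv2.resize(p[80:260,130:350],None,fx=3.2,fy=3.2,interpolation=cv2.INTER_CUBIC))
p,_=imaging.read_camera('top'); save('t8',p)
plan([.5955,-.0619,.301],tgtR(-80,0),step=.02)
E
```

```text
t 12.55 p [ 0.597  -0.0618  0.2996] dp [-0.0015 -0.0001  0.0014] rv [ 0.12 -0.43 -0.08] rows 1 F [ 0.8  0.6 -4.4] M [-0.14  0.24 -0.03] g 0.497
[[-0.0014, -0.0002, -0.0014], [0.12, -0.43, -0.08]]
t 12.65 p [ 0.5968 -0.0618  0.2991] dp [-0.0013 -0.0001  0.0019] rv [ 0.11 -0.4  -0.09] rows 1 F [-0.3 -0.3 -4.1] M [-0.07  0.13 -0.01] g 0.497
[[-0.0013, -0.0002, -0.0019], [0.11, -0.4, -0.09]]
```

View pics/s8.png

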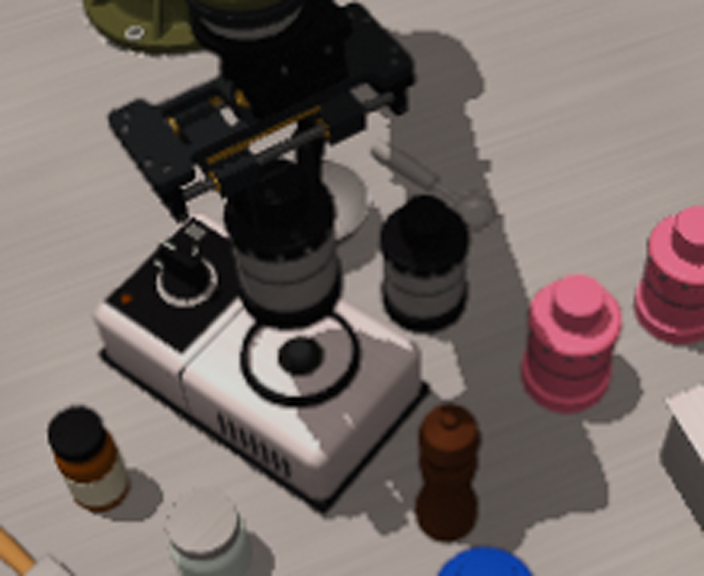

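View pics/t8.png

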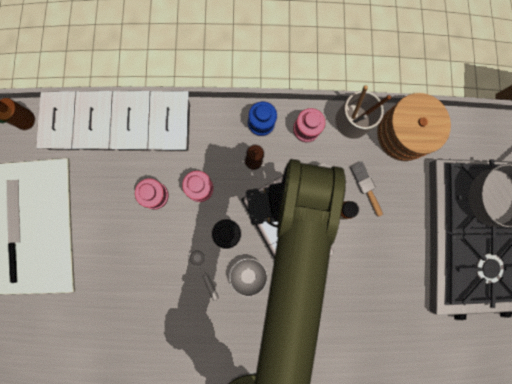

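The cup hangs upright over the empty ring, with its lower edge at about (290,320) in the crop. The ring and dog show at (300,350), the switch is at off, and the spare and the jars stand where they were. I make a tiny levelling correction, let it settle, and check it is still.

Call:
step_arm(
  series=[
    [[0, 0, -0.002], [0, -0.3, 0], 0.0],
    [[0, 0, 0], [0, 0, 0], 0.0],
    [[0, 0, 0], [0, 0, 0], 0.0],
    [[0, 0, 0], [0, 0, 0], 0.0],
  ],
)

```text
t: 13.05
tcp_pos: [0.5958, -0.0616, 0.299]
eef_rot: [0.001, 0.996, 0.086, -0.001]
wrist_force: [-0.3, 0.4, -4.8]
grip_width: 0.497
```

```bash
python3 - <<'E'
from h import *
for i in range(4):
    plan([.5955,-.0619,.301],tgtR(-80,0),step=.02)
    imaging.read_camera('wrist')
print(np.abs(pose()[0]['dq']).max())
print(arm.finish_job())
E
```

```text
t 13.05 p [ 0.5958 -0.0616  0.299 ] dp [-0.0003 -0.0003  0.002 ] rv [ 0.09  0.16 -0.08] rows 1 F [-0.3  0.4 -4.8] M [-0.05  0.17  0.02] g 0.497
[[-0.0004, 0.0002, -0.002], [0.09, 0.16, -0.08]]
t 13.1 p [ 0.5958 -0.0616  0.2989] dp [-0.0003 -0.0003  0.0021] rv [ 0.09  0.17 -0.08] rows 1 F [-0.1  0.1 -4.7] M [-0.04  0.15 -0.01] g 0.499
[[-0.0004, 0.0002, -0.0021], [0.09, 0.17, -0.08]]
t 13.15 p [ 0.5958 -0.0616  0.299 ] dp [-0.0003 -0.0003  0.002 ] rv [ 0.08  0.16 -0.09] rows 1 F [ 0.8  0.3 -3.4] M [-0.03  0.09  0.01] g 0.5
[[-0.0004, 0.0002, -0.002], [0.08, 0.16, -0.09]]
t 13.2 p [ 0.5959 -0.0616  0.2992] dp [-0.0004 -0.0003  0.0018] rv [ 0.08  0.14 -0.09] rows 1 F [ 0.1 -0.5 -5.3] M [-0.03  0.13 -0.03] g 0.498
[[-0.0004, 0.0002, -0.0018], [0.08, 0.14, -0.09]]
0.0009591358862594264
the job is handed in; nothing more can be done
None
```

The grinder had its last burst, and the arm is now holding the cup upright and still above its seat for you to take. I handed the job in at about 13.2 s.

- **Switch:** I twisted it clockwise until the torque jumped from 0.16 to 0.7 N m at about 62°, which is the stop. I held it there for about half a second and let go. The wrist camera then measured the bar at 30.5°, in line with the grinder, so it is back at off.
- **Cup:** I took it by the grip on its lid and lifted it straight up about 9.8 cm. The last checks showed 0.2° of tilt, joint speeds near zero, about 4–5 N of weight and a steady grip at 43 mm.
- **Everything else:** the last pictures showed the seat empty and nothing else on the counter visibly moved, the spare cup included.

Two readings were slightly off plan. The fingers hold the lid's grip about 4 mm higher than planned, without slipping. The tool also read 2–4° past the switch's nominal stop angle, which I put down to the bar giving slightly in the grip.

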